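# Draw the catch tray out under the bench pin and bolt it

### The job

Get the filing station ready for work: push its slide bolt back with a fingertip, hook a fingertip behind the front lip of the catch tray and draw the tray out to its stop so that it lies under the bench pin, then push the bolt home again so that the tray is locked open. Only push and hook: do not pinch the tray's lip or the bolt's tab between the fingers, and leave the wax, file, dapping block and screwdriver where they are.

Things in the scene. Friction and masses are not known exactly. Their poses are not given: they have to be found in the camera images.
- station: Wooden filing station fixed to the bench: two runners 16 mm high, a bridge across their rear and a bench pin on it. Origin: on the bench below the middle of the front face of the shut tray's lip. x runs from the tray's front to its back (away from the robot, apart from the station's yaw), y to the left along the lip, z up. The bolt sits beyond the right runner on a block 16 mm high.
- pin_tip (a point): Middle of the top of the bench pin's front end, a wooden tongue 68 mm wide with a V notch. The pin is fixed on the bridge, juts forward over the tray and covers x = -45 to +112 mm, y = -34 to +34 mm, z = 46 to 68 mm in the station's frame. The bridge board is 46 mm high, its front edge at x = 62 mm, its ends at y = -162 and +162 mm.
- lip (a point): Middle of the top edge of the tray's front lip, 30 mm above the bench; moves with the tray. The lip is a straight board 272 mm long (136 mm each way along the station's y), 12 mm thick (6 mm each way along x). Behind it, left and right of the pin, the tray is open from above for 50 mm while shut (as far as the bridge). The tray's floor is 24 mm below this point; side walls 28 mm high, 6 mm thick.
- tab (a point): Middle of the top of the bolt's upright thumb tab, 50 mm above the bench; moves with the bolt. 16 mm wide along the station's x, 10 mm thick along its y. Pushed along the station's -y (right, away from the tray) it withdraws the bolt, +y shoots it. The rod's two guides rise to 31 mm (station x = 21 to 39 mm, y = -157 to -147 and -216 to -206 mm); the tab stands free above them.
- tray (a joint): How far the tray is drawn out, m: 0 shut, 0.080 fully out at its hard stop; it opens along the station's -x and stays where it is left (friction about 3 N). With the bolt home it is locked.
- bolt (a joint): How far the bolt is withdrawn, m: 0 home, its 9 mm rod through a notch of the tray's right wall; beyond 0.012 clear of the tray; 0.024 fully back at its stop. It stays where it is left (friction about 2 N). There is a notch for the tray shut and one for the tray fully out, each with about 3 mm of play either way; between them the wall blocks the rod.
- wax_lump: Lump of yellow wax, 28 x 34 x 16 mm, lying on the right half of the bridge; origin under its middle. Leave alone.
- file_half: Hand file with a wooden handle, 257 mm long, 21 mm high, lying left of the station; origin under its middle, length along its y. Leave alone.
- dapping_block: Steel dapping block, a 45 mm cube with round hollows, standing behind the bolt at the right; origin under its middle. Leave alone.
- screwdriver: Flat screwdriver with a fluted handle, 157 mm long, 20 mm wide, 18 mm high, lying in front of the bolt at the right; origin under the middle. Leave alone.

How it is judged (in metres and radians):
On the way, in this order (a step that is already met when the one before it is completed fails the run):
1. the bolt is pushed back clear of the tray while the tray is still shut (value of joint bolt above 0.012 m and value of joint tray below 0.01 m), for 0.1 s.
2. the tray is drawn out to its stop (value of joint tray above 0.075 m), for 0.2 s.
3. the bolt is pushed home in the tray's second notch (value of joint bolt below 0.006 m and value of joint tray above 0.075 m), for 0.2 s.
At the end, for the whole second after the job is handed in: The tray stands still at its stop (drawn out at least 75 of 80 mm) and the bolt is home in the second notch (no more than 6 mm short of fully shot) (all of step 3 and velocity of joint tray between -0.005 and 0.005 m/s); the robot touches nothing.
It fails at once if the tray's lip is pinched between the fingers (pressed on its front and its back at once) (contact force between the fingers and tray_c0 above 1 N and contact force between the fingers and tray_c1 above 1 N).
It fails at once if the bolt's tab is pinched between the fingers (pressed on both sides at once) (contact force between the fingers and bolt_c1 above 1 N and contact force between the fingers and bolt_c2 above 1 N).
It fails at once if the wax, file, dapping block or screwdriver are moved more than 20 mm (distance of any of wax_lump, file_half, dapping_block, screwdriver from where it was at the start of the episode above 0.02 m).
It also fails if it takes over 48 s, if anything falls off the work surface, if the arm or the gripper's body presses on something with over 40 N, if the wrist force passes 120 N, or if a joint passes its speed limit or range.

### The arm

A 7-joint arm with a two-finger parallel gripper is mounted at the origin on a cart in front of the work surface, level with it; the furniture and walls round the work are solid. World frame = base frame: x ahead of the robot, y to its left, z up, the work surface at z = 0. Lengths are in mm, angles in rad, forces in N, time in s.
With the tool pointing down it reaches from about 400 to 875 mm from the base axis. Payload 4.4 kg.
Tool frame: the origin (TCP) lies midway between the tips of the shut fingers; the grasp point (between the pads) lies 19 mm behind it; z points along the fingers, y is the direction in which the jaws open and shut (so a half turn about z gives the same grasp; the last joint's range is limited). The gripper opens to 85 mm and grips with 20 to 120 N. Pads are 22 mm wide; open, the fingers measure 114 mm over their backs; the gripper's body (76 mm by 85 mm) begins 54 mm behind the grasp point. The pads swing forward as they close: fully open they stand 13 mm farther back than shut.
Start: joints at [1.241, 0.628, 0.038, 1.517, -0.027, 0.996, -0.02], TCP at [169.517, -627.521, 201.513] pointing down, gripper open.
Joint ranges: [-3.06, 3.06], [-0.37, 2.12], [-1.25, 1.32], [0.18, 2.47], [-1.1, 4.24], [0.23, 1.98], [-2.94, 2.94]. Speed limits (rad/s): [2.57, 2.57, 3.14, 3.14, 3.14, 3.14, 3.14].

### API

Orientations are given as [roll, pitch, yaw] about the fixed x, y, z axes, in that order (R = Rz(yaw) Ry(pitch) Rx(roll)).
In Python, from cell import ctrl, vision gives the robot as it stands.
- The arm moves only by the tool play_rows, never from a script. Its arguments are lists of equal length, an entry for each row: "slide": the shift along the tool's x, y, z in mm, a list of three; "turn": the turn about the tool's z in rad; "fingers": the opening, from 0 (shut) to 1 (fully open). A call has 1 to 5 rows; each row is the pose to reach, as a shift and turn from the pose measured when the call began, along the tool's axes at that moment; what a row does not reach only later rows make up. A row lasts 1/8 s, in which the tool goes at most 62.5 mm and 10.7 degrees, less where a joint would pass 70% of its speed; a pose out of reach is approached as far as the arm can. A call with a gripper value outside its range is refused whole. The fingers move at their own pace and stop on an object; the grip force is fixed at half the most. Time passes only in rows, so rows that repeat a pose let the fingers close. It gives the time, the measured TCP pose, the force and the opening at its end, in the units of the state.
- ctrl.read_state(): the state, without advancing time (a new reading comes with each control period).
- vision.get_image(name): name is "scene" or "top" or "wrist"; returns (picture, depth): 480x640x3 uint8, blue, green, red; 480x640 float32, mm along the optical axis (not along the pixel's ray), 0 where there is no reading.
- vision.camera_params(name): a dict with "fx", "fy", "cx", "cy" (pixels), "dist_coeffs" ([k1, k2, p1, p2, k3] as OpenCV has them; the pictures are not rectified), "position" and "rotation" of the camera in the world. Camera axes: x right, y up, looking along -z (the intrinsics and any distortion apply to the point x, -y, -z); pixel columns grow to the right and rows downward; lengths in mm; the calibration is good to about 2 mm. A picture is of the moment at which its call begins: read the wrist's pose just before it. camera_params takes no time and is no camera call; for the wrist camera it gives the pose at the moment of the call.
- ctrl.finish_job(): hands the job in, once; it reports no verdict.
The state is a dict: "clock": time; "qpos": joint angles; "qd": joint speeds; "tau": joint torques, N m; "eef_pos": TCP position; "tool_rot": TCP orientation; "force": force on the tool from outside, world axes, zero at the start; "torque": the same for the moment, N m; "width": finger opening in mm.
Only numpy, scipy, OpenCV 4.12 (cv2) and the standard library are available. Lean on these libraries where they do the work, as an engineer would, in place of code of your own. Each camera call takes 0.05 s, during which the arm holds its last target.

## Working session

There is one attempt and no reset: what is moved stays moved. The work goes in short steps, Python scripts to look and compute and a tool call to move; the robot and the scene stay as the last step left them, time stands still between calls to the robot, and variables do not carry over. Pictures are saved under pics/ and viewed, and the job is handed in when it is done.

Besides the shell and the picture viewer there is one more tool, called after "Call:" by a JSON object that holds its "api" and its "payload". play_rows: Moves the arm, as the interface text tells. Its arguments: {"type":"object","properties":{"slide":{"type":"array"},"turn":{"type":"array"},"fingers":{"type":"array"}},"required":["slide","turn","fingers"]}

```bash
ls; mkdir -p pics
cat > h.py <<'E'
import numpy as np, cv2
from cell import ctrl, vision
def snap(n,f):
    im,d=vision.get_image(n); p=vision.camera_params(n); cv2.imwrite('pics/'+f+'.png',im); np.savez('pics/'+f+'.npz',im=im,d=d,**{k:np.array(v) for k,v in p.items()}); return im,d,p
def K(p): return np.array([[p['fx'],0,p['cx']],[0,p['fy'],p['cy']],[0,0,1]],float)
def rays(p,uv):
    q=cv2.undistortPoints(np.array(uv,float).reshape(-1,1,2),K(p),np.array(p['dist_coeffs'],float)).reshape(-1,2)
    return np.c_[q[:,0],-q[:,1],-np.ones(len(q))]
def plane(p,uv,z):
    r=rays(p,uv)@np.array(p['rotation']).T; o=np.array(p['position'])
    return o+r*((z-o[2])/r[:,2])[:,None]
def bydepth(p,uv,d):
    uv=np.array(uv).reshape(-1,2); dd=np.array([d[int(v),int(u)] for u,v in uv])
    return np.array(p['position'])+(rays(p,uv)*dd[:,None])@np.array(p['rotation']).T
def load(f):
    z=np.load('pics/'+f+'.npz'); return z['im'],z['d'],{k:z[k] for k in z.files if k not in('im','d')}
E
python3 - <<'E'
from h import *
s=ctrl.read_state(); print(s)
for n in ('top','scene'):
    im,d,p=snap(n,n+'0'); print(n,p)
E
```

```text
pics
{'clock': 0.0, 'qpos': array([ 1.24120069,  0.62933876,  0.03843301,  1.51834816, -0.02697855,
        0.99628783, -0.02001295]), 'qd': array([ 1.62415684e-03,  1.38643487e-03,  8.14330211e-05, -2.72455798e-04,
       -6.96503864e-04,  1.16700375e-03,  5.55456793e-05]), 'tau': array([-2.54585466e-04, -5.63394392e+01,  1.22625455e+00, -1.93445724e+01,
        1.11501079e-02,  1.04790318e-02,  6.95254926e-06]), 'eef_pos': array([ 169.33836963, -626.86516476,  200.60008947]), 'tool_rot': array([-3.13972869e+00,  3.65225178e-05,  2.63802086e-01]), 'force': array([-0.02832267, -0.06143712, -0.26628975]), 'torque': array([-0.00306846, -0.02981952, -0.00709101]), 'width': 85.33990492831002}
top {'fx': 489.47290852185165, 'fy': 489.47290852185165, 'cx': 317.07741741469573, 'cy': 242.4170224082466, 'dist_coeffs': array([-0.02110188,  0.        ,  0.        ,  0.        ,  0.        ]), 'position': array([ 333.85857426,   54.55739458, 1217.89538398]), 'rotation': array([ 0.21591931, -0.00457298, -1.65908024])}
scene {'fx': 580.075539484303, 'fy': 580.075539484303, 'cx': 320.8379532204184, 'cy': 246.5790828193003, 'dist_coeffs': array([0.0550383, 0.       , 0.       , 0.       , 0.       ]), 'position': array([-120.22086177,  487.88569692,  741.37357889]), 'rotation': array([ 0.89512739,  0.00402974, -2.14050991])}
```

```bash
python3 - <<'E'
s=open('h.py').read()
s=s.replace("p=vision.camera_params(n);","p=dict(vision.camera_params(n)); p['rotation']=Rotation.from_euler('xyz',p['rotation']).as_matrix();")
s="from scipy.spatial.transform import Rotation\n"+s
open('h.py','w').write(s)
E
python3 - <<'E'
from h import *
for n in ('top','scene'):
    im,d,p=snap(n,n+'1'); print(n,p['rotation'].round(2))
im,d,p=load('top1')
print(bydepth(p,[[320,240],[200,300],[450,200]],d))
E
```

```text
top [[-0.09  0.97 -0.21]
 [-1.   -0.09  0.02]
 [ 0.    0.21  0.98]]
scene [[-0.54  0.52 -0.66]
 [-0.84 -0.34  0.42]
 [-0.    0.78  0.63]]
[[ 603.66524633   17.67118168    6.4309969 ]
 [ 479.17067427  328.55102588   -1.9665238 ]
 [ 682.32261853 -329.83166543   -1.30787144]]
```

View pics/top1.png

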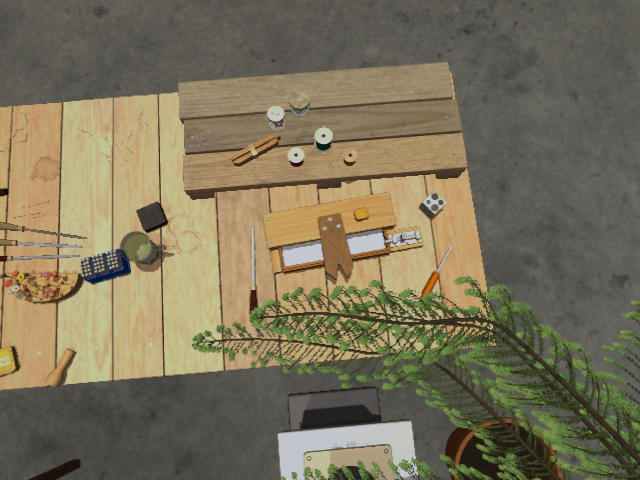

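View pics/scene1.png

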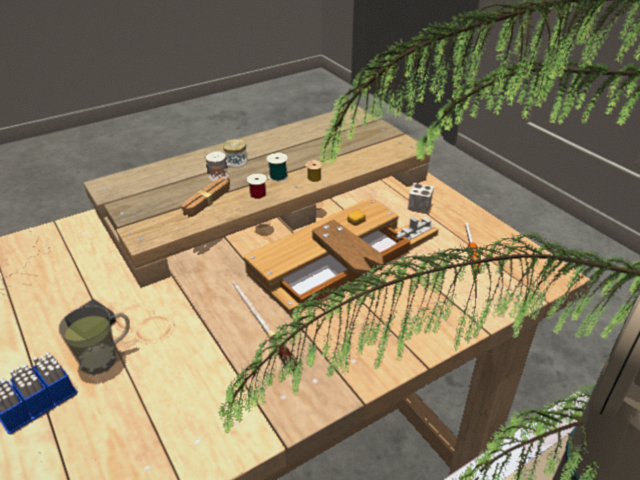

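Run:
```python
from h import *
im,d,p=load('top1'); cv2.imwrite('pics/topz.png',cv2.resize(im[180:310,235:475],None,fx=3.3,fy=3.3,interpolation=cv2.INTER_CUBIC))
im,d,p=load('scene1'); cv2.imwrite('pics/scz.png',cv2.resize(im[170:320,225:495],None,fx=2.9,fy=2.9,interpolation=cv2.INTER_CUBIC))
im,d,p=load('top1')
for uv in [[420,330],[480,300],[560,340],[350,290],[350,420]]: print(uv,bydepth(p,[uv],d).round())
```

```text
[420, 330] [[ 349. -111.  449.]]
[480, 300] [[ 418. -366.   -0.]]
[560, 340] [[ 316. -285.  531.]]
[350, 290] [[416.  -5. 488.]]
[350, 420] [[ 112.  -35. -375.]]
```

View pics/topz.png

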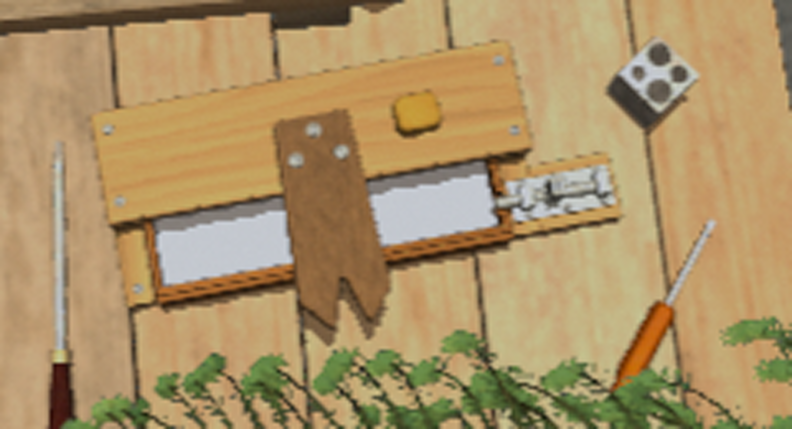

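View pics/scz.png

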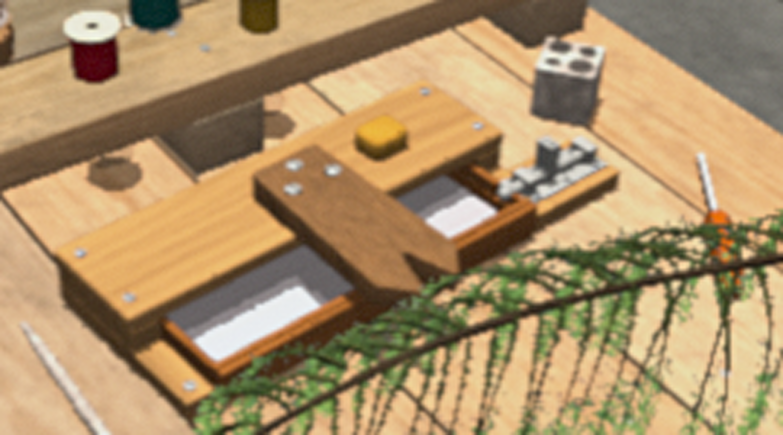

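```bash
python3 - <<'E'
from h import *
im,d,p=load('top1')
z=lambda a:np.array(a,float)/3.3+[235,180]
br=plane(p,z([[113,222],[530,152],[508,40],[93,115]]),46); print('bridge',br.round(1)); 
print(np.linalg.norm(br[0]-br[1]),np.linalg.norm(br[1]-br[2]))
v=br[0]-br[1]; yaw=np.arctan2(-v[0],v[1]); v2=br[3]-br[2]; print('yaw',yaw,np.arctan2(-v2[0],v2[1]))
R=lambda t:np.array([[np.cos(t),-np.sin(t)],[np.sin(t),np.cos(t)]])
o=br[:2,:2].mean(0)-R(yaw)@[62,0]; print('origin',o)
st=lambda w:(w[:,:2]-o)@R(yaw)
pin=plane(p,z([[332,330],[370,333],[348,110],[275,123],[388,265],[298,300]]),68); print('pin',st(pin).round(1))
lip=plane(p,z([[160,300],[512,238]]),30); print('lip front',st(lip).round(1))
tab=plane(p,z([[572,180],[552,180],[592,180]]),50); print('tab',st(tab).round(1))
bl=plane(p,z([[620,217],[607,152]]),16); print('block',st(bl).round(1))
dap=plane(p,z([[658,38],[700,75],[655,105],[615,75]]),45); print('dap',st(dap).round(1))
sd=plane(p,z([[712,222],[670,305],[620,390]]),9); print('sd',st(sd).round(1))
E
python3 - <<'E'
from h import *
im,d,p=snap('wrist','w0'); print(p['position'],p['rotation'].round(2))
E
```

```text
bridge [[ 587.5  144.1   46. ]
 [ 613.7 -170.5   46. ]
 [ 702.5 -164.6   46. ]
 [ 670.8  153.6   46. ]]
315.7622890709385 88.94927118486224
yaw 0.08315921198535435 0.09913931518622805
origin [538.84592555 -18.33591481]
pin [[-47.7  13.8]
 [-54.5 -12.7]
 [111.3 -27.1]
 [110.6  27.8]
 [ -8.  -34.6]
 [-22.2  34. ]]
lip front [[   1.1  133.3]
 [   2.6 -134.3]]
tab [[  34.8 -183.5]
 [  37.3 -168.8]
 [  32.2 -198.2]]
block [[   7.  -221.5]
 [  58.6 -222.7]]
dap [[ 133.5 -272.9]
 [  99.4 -297.9]
 [  82.1 -258.9]
 [ 110.3 -234.1]]
sd [[  -7.7 -292.2]
 [ -64.9 -246.1]
 [-121.3 -194.7]]
[ 236.16163631 -609.28403861  373.07769572] [[ 0.26  0.93  0.27]
 [-0.97  0.25  0.07]
 [-0.   -0.27  0.96]]
```

View pics/w0.png

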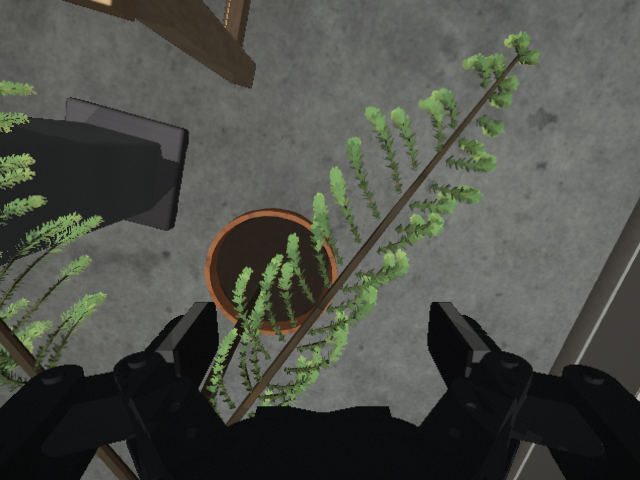

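Call:
{"api": "play_rows", "payload": {"slide": [[45,-32,-5],[92,-65,-10],[138,-97,-15],[184,-129,-20],[230,-161,-25]], "turn": [0,0,0,0,0], "fingers": [0,0,0,0,0]}}

```text
clock: 0.88
eef_pos: [350.6, -410.4, 226.5]
tool_rot: [-3.141, -0.0, 0.264]
force: [0.7, -0.1, -0.4]
width: 0.1
```

Call:
{"api": "play_rows", "payload": {"slide": [[46,-32,0],[92,-65,0],[138,-97,0],[184,-129,0],[229,-161,-5]], "turn": [0,0.05,0.1,0.14,0.17], "fingers": [0,0,0,0,0]}}

```text
clock: 1.5
eef_pos: [530.5, -193.7, 231.5]
tool_rot: [-3.141, 0.0, 0.093]
force: [1.6, -0.8, 0.2]
width: -0.0
```

Run:
```python
from h import *
s=ctrl.read_state(); print(s['clock'],s['eef_pos'],s['tool_rot'],s['tau'].round(1),s['force'])
im,d,p=snap('wrist','w1'); print(p['position'],p['rotation'].round(3),p['fx'])
```

```text
1.5 [ 530.46423396 -193.67390466  231.45230421] [-3.14092545e+00  3.83041622e-04  9.26786812e-02] [  2.9 -48.7   0.3 -17.   -0.1  -0.1   1. ] [ 1.58528717 -0.75564366  0.22350637]
[ 604.74160876 -178.42835431  404.67886787] [[ 0.102  0.958  0.267]
 [-0.995  0.099  0.022]
 [-0.006 -0.268  0.963]] 353.81384868267554
```

View pics/w1.png

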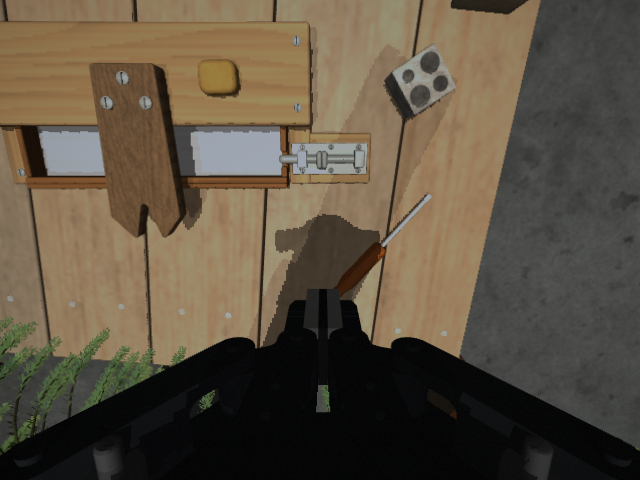

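Run:
```python
from h import *
s=ctrl.read_state(); print(s['clock'],s['eef_pos'],s['tool_rot'])
im,d,p=snap('wrist','w2'); print(p['position'])
cv2.imwrite('pics/w2z.png',cv2.resize(im[90:250,80:390],None,fx=2.5,fy=2.5,interpolation=cv2.INTER_CUBIC))
```

```text
1.55 [ 537.07959644 -184.44312916  232.21615142] [-3.13580007 -0.00668171  0.10258852]
[ 602.69818227 -180.96591347  404.21142827]
```

View pics/w2z.png

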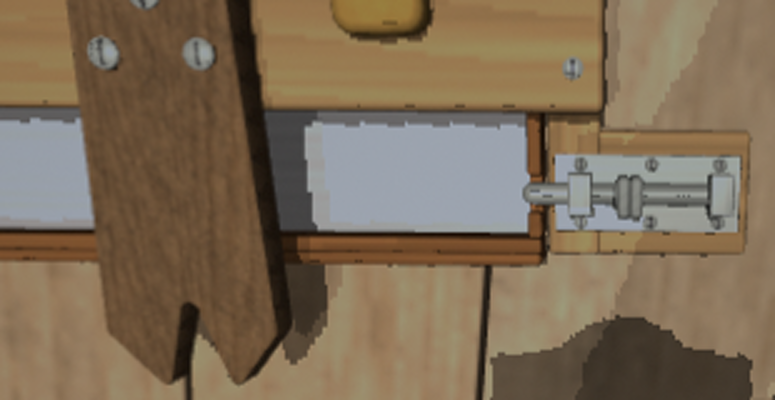

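Call:
{"api": "play_rows", "payload": {"slide": [[0,0,0],[0,0,0],[0,0,0]], "turn": [0,0,0], "fingers": [0,0,0]}}

```text
clock: 1.98
eef_pos: [533.9, -188.8, 231.9]
tool_rot: [-3.138, -0.004, 0.102]
force: [-1.0, -0.3, -0.3]
width: 0.3
```

Run:
```python
from h import *
s=ctrl.read_state(); print(s['clock'],s['eef_pos'],s['tool_rot'],s['qd'].round(3))
im,d,p=snap('wrist','w3'); print(p['position'],Rotation.from_matrix(p['rotation']).as_euler('xyz'))
cv2.imwrite('pics/w3z.png',cv2.resize(im[90:250,80:390],None,fx=2.5,fy=2.5,interpolation=cv2.INTER_CUBIC))
```

```text
1.975 [ 533.86881884 -188.77843765  231.89705405] [-3.13776245 -0.00403916  0.10233601] [ 0.001 -0.     0.    -0.001 -0.001  0.002 -0.001]
[ 602.02642263 -182.35259746  404.2076206 ] [-0.27359855  0.00378418 -1.46924974]
```

View pics/w3z.png

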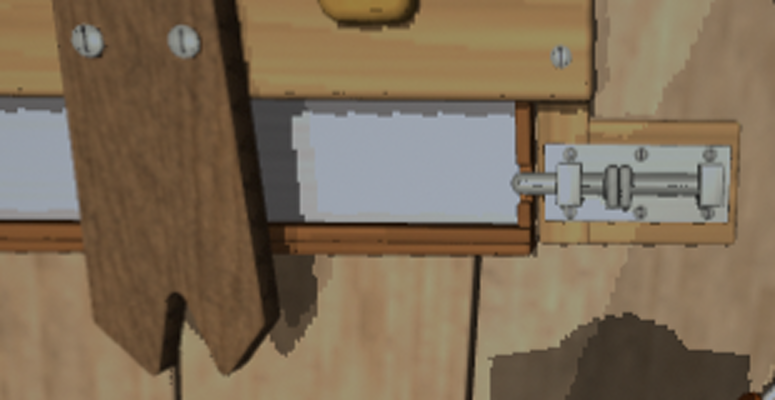

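Run:
```python
from h import *
im,d,p=load('w3')
z=lambda a:np.array(a,float).reshape(-1,2)/2.5+[80,90]
P=lambda a,h:plane(p,z(a),h)[:,:2]
print('bridge corner',P([590,100],46), 'depthz',bydepth(p,z([[560,90],[300,60]]),d)[:,2])
print('bridge edge',P([[270,98],[590,100]],46))
lip=P([[280,257],[534,254]],30);print('lip front',lip)
tab=P([[618,187],[606,187],[632,187],[618,165],[618,210]],50);print('tab',tab, bydepth(p,z([[612,187],[626,187]]),d)[:,2])
g=P([[569,185],[711,185]],31);print('guides',g)
pt=P([[155,375],[232,375]],68);print('pintips',pt)
yaw=np.arctan2(-(g[0]-g[1])[0],(g[0]-g[1])[1]);print('yaw guides',yaw)
yaw=0.095
R=np.array([[np.cos(yaw),-np.sin(yaw)],[np.sin(yaw),np.cos(yaw)]])
print('origins: corner',P([590,100],46)[0]-R@[62,-162],'g',g[0]-R@[30,-152],g[1]-R@[30,-211],'lipend',lip[1]-R@[0,-136],'pin',pt.mean(0)-R@[-45,0],'tab',tab[0]-R@[30,-182])
# depth map profile along tab column
for r in range(150,180): print(r,[round(float(q),0) for q in bydepth(p,[[c,r] for c in range(318,338,2)],d)[:,2]]) if 152<r<178 and r%3==0 else None
```

```text
bridge corner [[ 615.95006836 -173.22601275]] depthz [45.15744231 44.92302407]
bridge edge [[ 604.08832222  -50.61184147]
 [ 615.95006836 -173.22601275]]
lip front [[ 540.54149297  -48.7740319 ]
 [ 552.77014449 -155.2782314 ]]
tab [[ 584.74467392 -187.32575857]
 [ 584.26852564 -182.66062417]
 [ 585.29982981 -192.76780348]
 [ 593.02937756 -186.45145991]
 [ 575.96406069 -188.25234281]] [49.65783212 50.20659724]
guides [[ 582.56708063 -167.44649294]
 [ 588.49119746 -225.55917685]]
pintips [[495.25805957 -13.59433339]
 [498.35544987 -43.65861275]]
yaw guides 0.10159094382433603
origins: corner [538.86277169 -17.83763258] g [538.28406422 -18.9775923 ] [538.61160809 -18.35631354] lipend [539.86956955 -19.89146998] pin [541.60384489 -24.35790048] tab [537.61594245  -8.99213115]
153 [17.0, 18.0, 17.0, 17.0, 17.0, 17.0, 18.0, 19.0, 18.0, 21.0]
156 [17.0, 19.0, 18.0, 46.0, 31.0, 31.0, 43.0, 20.0, 18.0, 20.0]
159 [24.0, 23.0, 48.0, 50.0, 49.0, 50.0, 49.0, 49.0, 24.0, 23.0]
162 [26.0, 28.0, 48.0, 50.0, 49.0, 49.0, 50.0, 50.0, 27.0, 26.0]
165 [27.0, 28.0, 48.0, 49.0, 50.0, 49.0, 50.0, 49.0, 26.0, 27.0]
168 [18.0, 17.0, 404.0, 50.0, 49.0, 50.0, 50.0, 49.0, 16.0, 18.0]
171 [18.0, 20.0, 48.0, 50.0, 49.0, 50.0, 49.0, 48.0, 17.0, 18.0]
174 [18.0, 18.0, 17.0, 18.0, 18.0, 18.0, 18.0, 18.0, 19.0, 21.0]
177 [18.0, 17.0, 17.0, 17.0, 17.0, 18.0, 16.0, 18.0, 18.0, 19.0]
```

Call:
{"api": "play_rows", "payload": {"slide": [[25,-13,20],[52,-26,60],[52,-26,110],[52,-26,132],[52,-26,132]], "turn": [0,0,0,0,0], "fingers": [0,0,0,0,0]}}

```text
clock: 2.65
eef_pos: [581.7, -157.4, 98.4]
tool_rot: [-3.137, 0.0, 0.101]
force: [0.7, 0.4, 0.6]
width: 0.1
```

```bash
cat > st.py <<'E'
from h import *
yaw=0.098; Rs=np.array([[np.cos(yaw),-np.sin(yaw)],[np.sin(yaw),np.cos(yaw)]]); o=np.array([538.8,-18.3])
def where():
    s=ctrl.read_state(); e=s['eef_pos']; print('t',round(s['clock'],2),'tcp',e.round(1),'rot',s['tool_rot'].round(3),'F',s['force'].round(1),'station',((e[:2]-o)@Rs).round(1)); return s
E
cat > shot.py <<'E'
import sys
from st import *
where(); im,d,p=snap('wrist',sys.argv[1])
E
python3 shot.py w4
```

```text
t 2.65 tcp [ 581.7 -157.4   98.4] rot [-3.137  0.     0.101] F [0.7 0.4 0.6] station [  29.  -142.7]
```

View pics/w4.png

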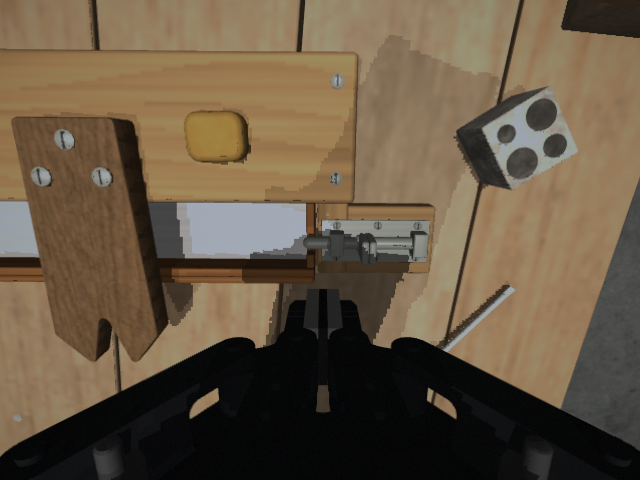

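Call:
{"api": "play_rows", "payload": {"slide": [[1,0,30],[1,0,55],[1,0,61],[1,0,61]], "turn": [0,0,0,0], "fingers": [0,0,0,0]}}

```text
clock: 3.2
eef_pos: [585.0, -157.9, 40.2]
tool_rot: [-3.138, -0.005, 0.101]
force: [0.2, -0.2, -0.4]
width: -0.1
```

```bash
python3 shot.py w5
```

```text
t 3.2 tcp [ 585.  -157.9   40.2] rot [-3.138 -0.005  0.101] F [ 0.2 -0.2 -0.4] station [  32.3 -143.4]
```

View pics/w5.png

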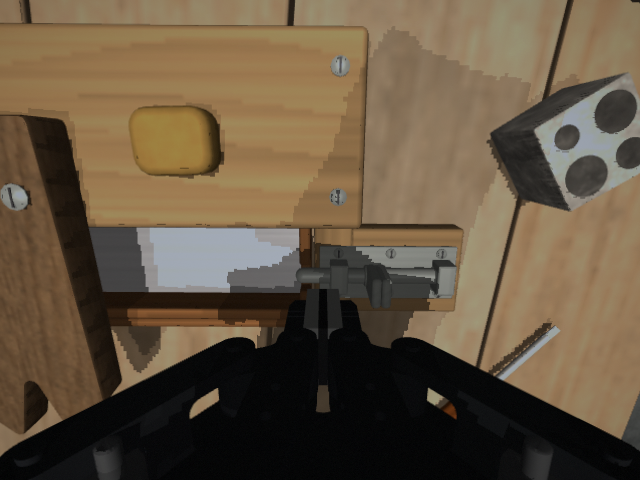

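Call:
{"api": "play_rows", "payload": {"slide": [[-1,0,3],[-1,5,3],[-1,10,3],[-1,15,3],[-1,18,3]], "turn": [0,0,0,0,0], "fingers": [0,0,0,0,0]}}

```text
clock: 3.88
eef_pos: [586.1, -176.6, 37.4]
tool_rot: [-3.139, -0.005, 0.1]
force: [-0.3, -0.0, 0.5]
width: 0.0
```

```bash
python3 shot.py w6
```

```text
t 3.88 tcp [ 586.1 -176.6   37.4] rot [-3.139 -0.005  0.1  ] F [-0.3 -0.   0.5] station [  31.6 -162.2]
```

View pics/w6.png

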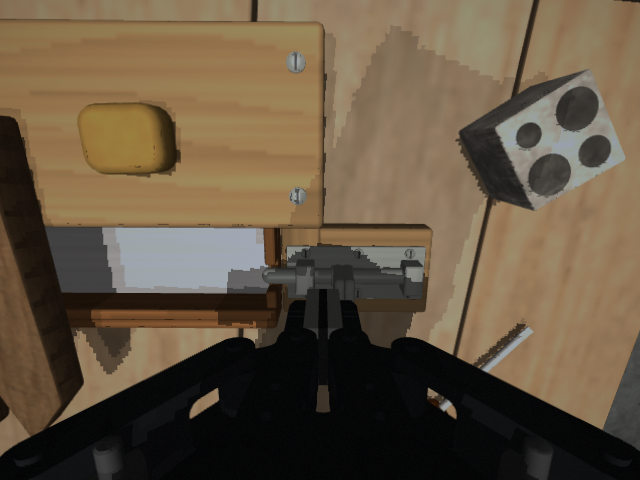

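Run:
```python
from st import *
im,d,p=load('w6')
def proj(X):
    c=(np.atleast_2d(X)-p['position'])@p['rotation']; c=c*[1,-1,-1]
    return cv2.projectPoints(c,np.zeros(3),np.zeros(3),K(p),p['dist_coeffs'])[0].reshape(-1,2)
e=np.array([586.1,-176.6,37.4]); print('tcp px',proj(e))
w=lambda a,h:np.r_[Rs@a+o,h]
print('tab corners px',proj([w([x,y],50) for x,y in [(22,-167),(38,-167),(38,-177),(22,-177)]]).round())
for r in range(270,345,6): print(r,bydepth(p,[[c,r] for c in range(285,365,6)],d).round(0)[:,[0,2]].astype(int).tolist())
cv2.imwrite('pics/w6z.png',cv2.resize(im[220:360,240:440],None,fx=4,fy=4,interpolation=cv2.INTER_CUBIC))
```

```text
tcp px [[322.03838212 282.29673434]]
tab corners px [[332. 310.]
 [332. 280.]
 [353. 280.]
 [352. 310.]]
270 [[586, 25], [586, 24], [589, 31], [589, 31], [590, 31], [588, 25], [588, 24], [589, 25], [591, 30], [593, 36], [593, 35], [593, 34], [590, 24], [591, 25]]
276 [[583, 26], [583, 26], [586, 31], [586, 31], [586, 30], [585, 27], [586, 27], [585, 26], [588, 32], [593, 44], [593, 44], [594, 45], [587, 25], [587, 25]]
282 [[580, 26], [580, 27], [582, 29], [583, 32], [583, 31], [581, 26], [581, 25], [582, 25], [585, 32], [592, 50], [592, 48], [593, 50], [584, 26], [584, 27]]
288 [[572, 16], [573, 18], [578, 30], [579, 31], [580, 31], [575, 18], [575, 18], [575, 18], [654, 210], [589, 50], [589, 49], [589, 49], [577, 18], [577, 18]]
294 [[568, 16], [569, 17], [575, 31], [576, 31], [596, 77], [596, 77], [597, 77], [596, 76], [597, 77], [585, 49], [586, 49], [586, 50], [574, 21], [574, 18]]
300 [[564, 16], [564, 16], [591, 73], [592, 74], [596, 82], [596, 83], [597, 83], [596, 81], [597, 82], [597, 82], [593, 73], [584, 51], [569, 16], [569, 15]]
306 [[561, 16], [591, 80], [591, 79], [5
[... 419 characters left out ...]
, 90], [549, -1]]
324 [[591, 94], [592, 95], [591, 94], [596, 101], [596, 101], [596, 102], [596, 102], [596, 101], [596, 101], [597, 102], [594, 95], [593, 94], [594, 94], [545, -1]]
330 [[597, 108], [598, 110], [598, 110], [598, 110], [597, 107], [595, 104], [596, 104], [596, 104], [596, 105], [598, 108], [600, 110], [600, 111], [599, 109], [541, 0]]
336 [[596, 111], [598, 114], [598, 113], [598, 113], [596, 110], [597, 111], [594, 105], [593, 104], [598, 111], [598, 112], [599, 113], [600, 114], [599, 112], [599, 112]]
342 [[596, 115], [596, 114], [597, 115], [597, 115], [597, 115], [597, 115], [591, 104], [591, 104], [598, 115], [598, 115], [598, 115], [598, 115], [599, 115], [599, 115]]
```

View pics/w6z.png

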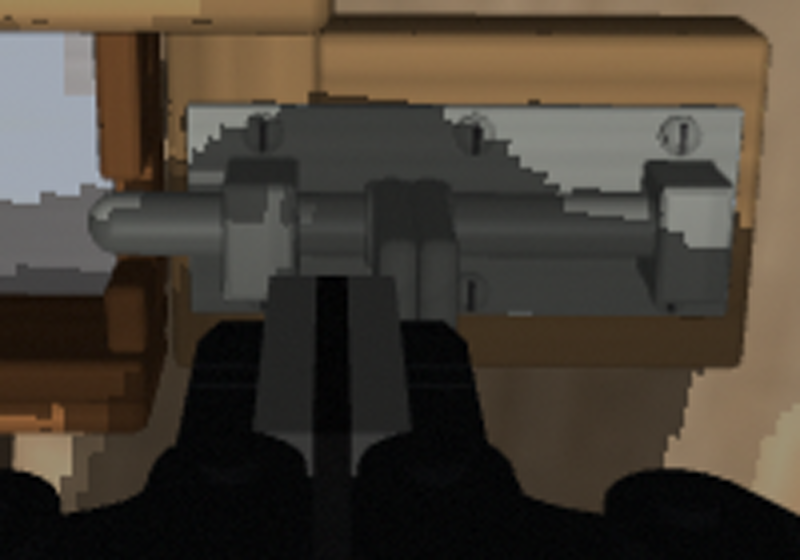

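Run:
```python
from st import *
im,d,p=snap('scene','s2'); cv2.imwrite('pics/s2z.png',cv2.resize(im[130:330,280:540],None,fx=3,fy=3,interpolation=cv2.INTER_CUBIC))
```

```text
(no output)
```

View pics/s2z.png

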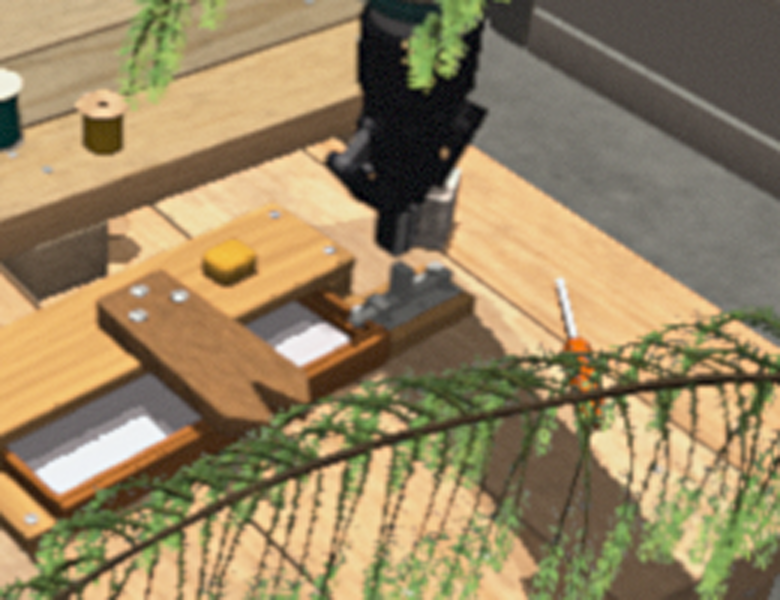

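Run:
```python
from st import *
im,d,p=load('s2')
for u,v in [(408,208),(411,208),(414,208),(411,211),(408,204),(414,204),(415,220)]: 
    w=bydepth(p,[[u,v]],d)[0]; print(u,v,w.round(1),((w[:2]-o)@Rs).round(1))
```

```text
408 208 [ 580.1 -161.3   84.7] [  27.1 -146.4]
411 208 [ 579.8 -169.    81.9] [  26.1 -154. ]
414 208 [ 576.2 -173.6   82.3] [  22.  -158.2]
411 211 [ 578.1 -168.4   75.9] [  24.5 -153.2]
408 204 [ 581.6 -161.6   93.2] [  28.6 -146.8]
414 204 [ 575.  -171.2   93.4] [  21.1 -155.7]
415 220 [ 580.  -183.9   46.6] [  24.8 -168.8]
```

Call:
{"api": "play_rows", "payload": {"slide": [[0,-10,0],[0,-19,0],[-1,-19,10],[-1,-19,20],[-1,-19,25]], "turn": [0,0,0,0,0], "fingers": [0,0,0,0,0]}}

```text
clock: 4.6
eef_pos: [582.6, -157.9, 11.3]
tool_rot: [-3.139, -0.004, 0.1]
force: [-1.0, -0.4, 0.1]
width: -0.2
```

```bash
cat > tip.py <<'E'
import sys
from st import *
s=where(); im,d,p=snap('wrist',sys.argv[1])
c=322; e=s['eef_pos']
pts=[(r,bydepth(p,[[q,r] for q in (312,332)],d)) for r in range(250,310,1)]
ok=[(r,w[:,2].min()) for r,w in pts if np.all(abs(w[:,0]-e[0]-10.5)<4) and np.all(w[:,2]<e[2]+100)]
print('lowest finger rows',[(r,round(float(z),1)) for r,z in ok[:4]])
E
python3 tip.py w7
```

```text
t 4.6 tcp [ 582.6 -157.9   11.3] rot [-3.139 -0.004  0.1  ] F [-1.  -0.4  0.1] station [  30.  -143.2]
lowest finger rows [(260, -1.2), (261, -0.2), (262, -0.5), (289, 45.0)]
```

View pics/w7.png

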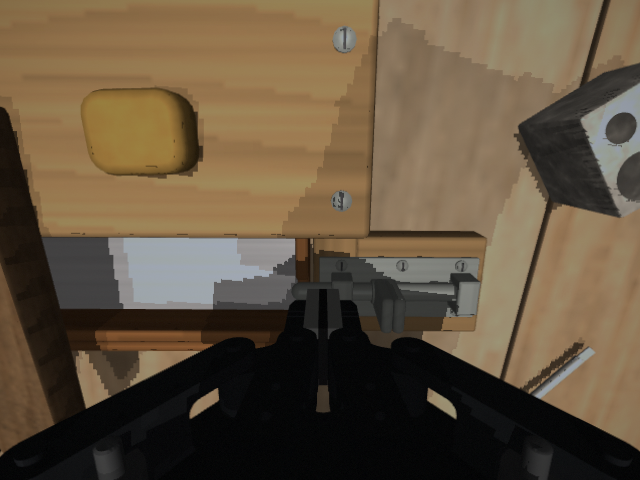

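Call:
{"api": "play_rows", "payload": {"slide": [[0,0,7],[0,6,8],[0,13,8],[0,20,8],[0,27,8]], "turn": [0,0,0,0,0], "fingers": [0,0,0,0,0]}}

```text
clock: 5.28
eef_pos: [584.9, -184.6, 2.7]
tool_rot: [-3.138, -0.003, 0.1]
force: [0.5, 3.2, -1.2]
width: -0.4
```

```bash
python3 tip.py w8
```

```text
t 5.28 tcp [ 584.9 -184.6    2.7] rot [-3.138e+00 -3.000e-03  1.000e-01] F [ 0.5  3.2 -1.2] station [  29.6 -170. ]
lowest finger rows [(268, 17.3), (269, 17.5), (270, 16.8), (271, 17.9)]
```

View pics/w8.png

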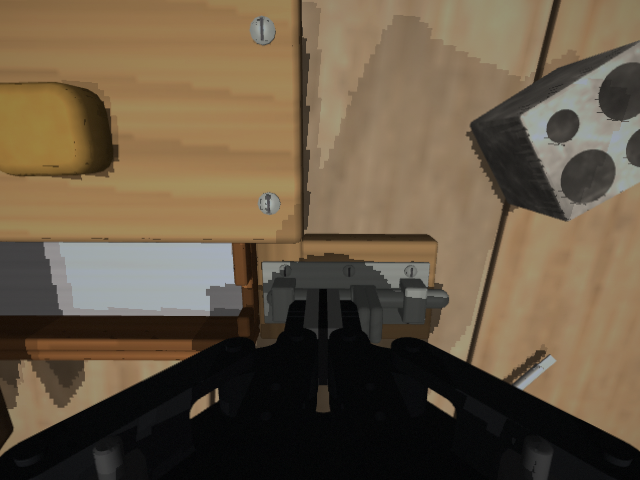

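Call:
{"api": "play_rows", "payload": {"slide": [[0,4,0],[0,8,0],[0,8,0]], "turn": [0,0,0], "fingers": [0,0,0]}}

```text
clock: 5.7
eef_pos: [585.2, -189.2, 2.7]
tool_rot: [-3.133, -0.002, 0.101]
force: [-2.0, 9.9, 2.2]
width: 0.0
```

```bash
python3 tip.py w9
python3 - <<'E'
from st import *
im,d,p=load('w9')
cv2.imwrite('pics/w9z.png',cv2.resize(im[220:360,180:440],None,fx=3,fy=3,interpolation=cv2.INTER_CUBIC))
E
```

```text
t 5.7 tcp [ 585.2 -189.2    2.7] rot [-3.133e+00 -2.000e-03  1.010e-01] F [-2.   9.9  2.2] station [  29.5 -174.6]
lowest finger rows [(267, 16.5), (268, 16.6), (269, 16.9), (270, 16.8)]
```

View pics/w9z.png

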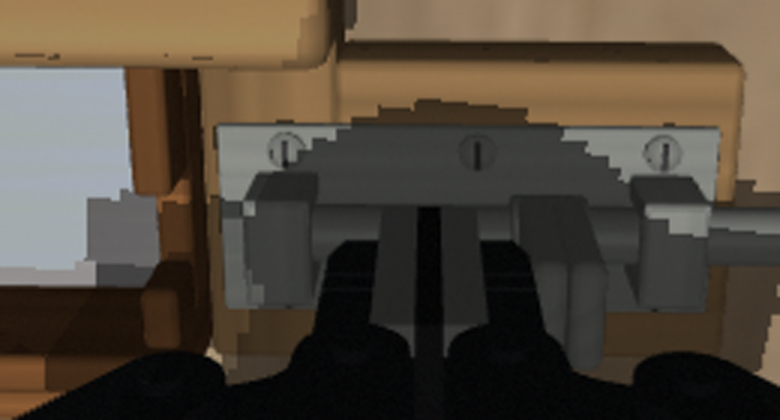

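Call:
{"api": "play_rows", "payload": {"slide": [[0,-8,0],[0,-10,-30],[2,-40,-60],[5,-83,-60],[5,-83,-60]], "turn": [0,0,0,0,0], "fingers": [0,0,0,0,0]}}

```text
clock: 6.38
eef_pos: [582.8, -102.4, 64.4]
tool_rot: [-3.131, -0.004, 0.107]
force: [-0.4, 0.4, 0.3]
width: -0.1
```

```bash
python3 tip.py w10
```

```text
t 6.38 tcp [ 582.8 -102.4   64.4] rot [-3.131 -0.004  0.107] F [-0.4  0.4  0.3] station [ 35.6 -88. ]
lowest finger rows [(289, 98.3), (290, 98.3), (291, 99.9), (292, 100.5)]
```

View pics/w10.png

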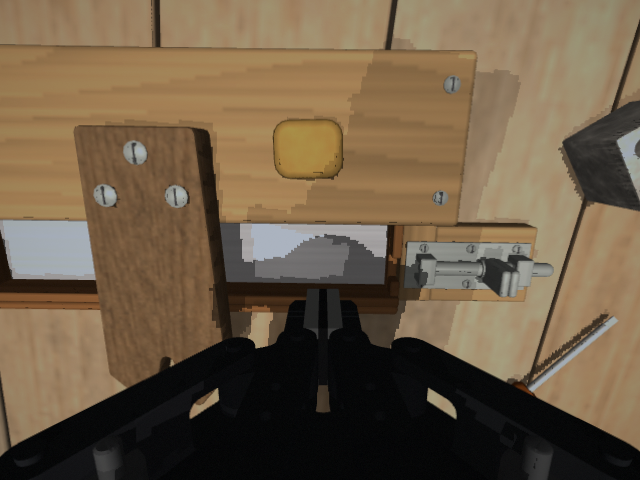

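Run:
```python
from st import *
im,d,p=load('w10')
e=np.array([582.8,-102.4,98.3])
v,u=np.mgrid[280:480:3,0:640:3]; uv=np.c_[u.ravel(),v.ravel()]
W=bydepth(p,uv,d); W=W[(W[:,2]>90)&(d[uv[:,1],uv[:,0]]>0)]
L=(W[:,:2]-e[:2])@Rs
h=W[:,2]-98.3
for a in range(0,120,8):
    m=(h>=a)&(h<a+8)
    if m.any(): print(a,m.sum(),'y',L[m,1].min().round(),L[m,1].max().round(),'x',L[m,0].min().round(),L[m,0].max().round())
```

```text
0 45 y -16.0 10.0 x 5.0 11.0
8 73 y -17.0 10.0 x 5.0 11.0
16 82 y -17.0 10.0 x 6.0 10.0
24 55 y -17.0 10.0 x -12.0 11.0
32 152 y -29.0 23.0 x -10.0 13.0
40 386 y -39.0 31.0 x -12.0 13.0
48 792 y -44.0 37.0 x -10.0 13.0
56 593 y -52.0 43.0 x -9.0 17.0
64 1294 y -58.0 51.0 x -8.0 17.0
72 1437 y -66.0 57.0 x -7.0 17.0
80 1883 y -65.0 58.0 x 2.0 19.0
88 657 y -59.0 53.0 x 10.0 20.0
```

Call:
{"api": "play_rows", "payload": {"slide": [[0,4,20],[0,4,45],[0,4,65],[0,4,78],[0,4,81]], "turn": [0,0,0,0,0], "fingers": [0,0,0,0,0]}}

```text
clock: 7.05
eef_pos: [582.6, -109.0, -17.9]
tool_rot: [-3.133, -0.002, 0.104]
force: [-0.1, 0.7, -0.6]
width: -0.3
```

```bash
python3 tip.py w11
```

```text
t 7.05 tcp [ 582.6 -109.   -17.9] rot [-3.133e+00 -2.000e-03  1.040e-01] F [-0.1  0.7 -0.6] station [ 34.7 -94.6]
lowest finger rows [(274, 5.9), (275, 6.0), (276, 5.5), (277, 6.6)]
```

View pics/w11.png

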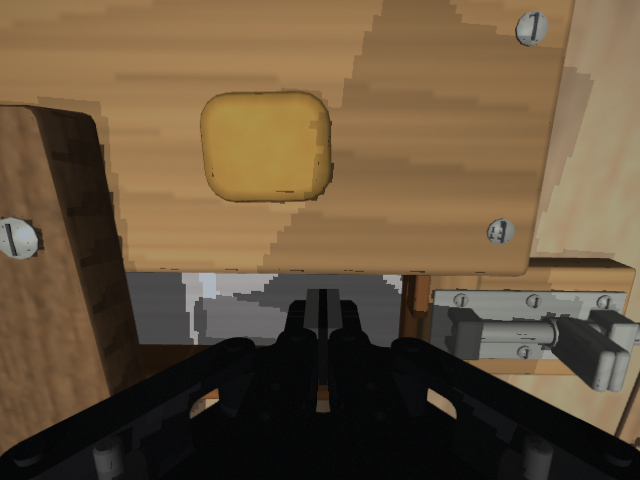

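Call:
{"api": "play_rows", "payload": {"slide": [[-8,0,2],[-18,0,2],[-30,0,2],[-42,0,2],[-54,0,2]], "turn": [0,0,0,0,0], "fingers": [0,0,0,0,0]}}

```text
clock: 7.72
eef_pos: [529.1, -114.3, -19.2]
tool_rot: [-3.133, -0.004, 0.104]
force: [3.9, 1.1, 2.3]
width: 0.0
```

```bash
python3 tip.py w12
```

```text
t 7.72 tcp [ 529.1 -114.3  -19.2] rot [-3.133 -0.004  0.104] F [3.9 1.1 2.3] station [-19.1 -94.6]
lowest finger rows [(269, 4.8), (270, 4.3), (272, 5.4), (273, 5.2)]
```

View pics/w12.png

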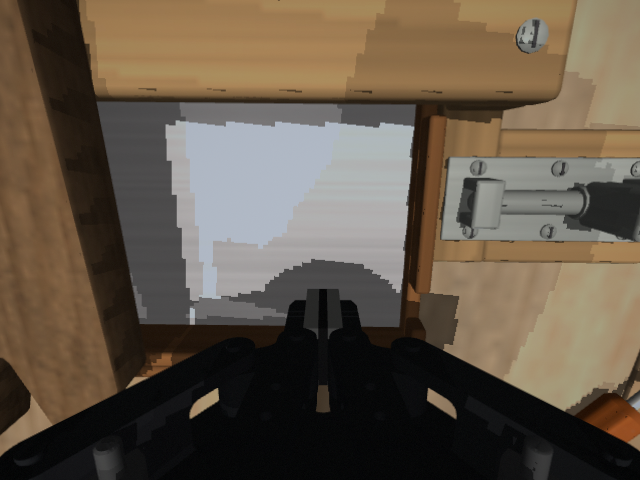

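Tray is following (about 4 N). The bolt's front guide is at (482,203), and the tray's right wall is at (430,210). Pulling on to the stop.

Call:
{"api": "play_rows", "payload": {"slide": [[-10,0,0],[-20,0,0],[-30,0,0],[-36,0,0],[-41,0,0]], "turn": [0,0,0,0,0], "fingers": [0,0,0,0,0]}}

```text
clock: 8.4
eef_pos: [492.0, -118.2, -19.1]
tool_rot: [-3.134, -0.012, 0.105]
force: [16.6, 4.9, -13.1]
width: 0.1
```

```bash
python3 tip.py w13
```

```text
t 8.4 tcp [ 492.  -118.2  -19.1] rot [-3.134 -0.012  0.105] F [ 16.6   4.9 -13.1] station [-56.4 -94.9]
lowest finger rows [(273, 5.7), (274, 5.8), (275, 5.1), (276, 4.5)]
```

View pics/w13.png

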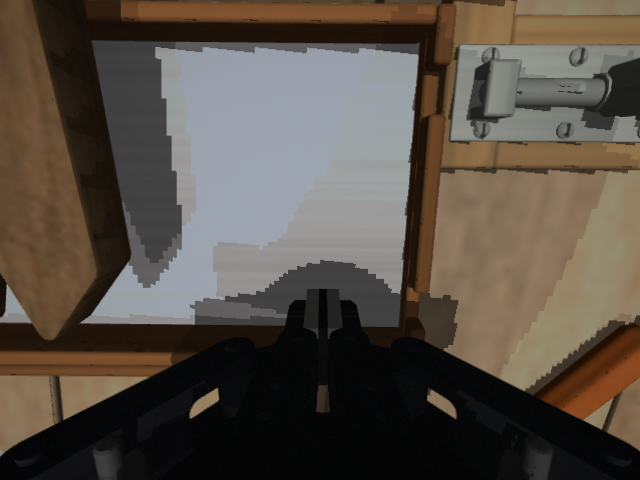

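Call:
{"api": "play_rows", "payload": {"slide": [[8,0,0],[8,0,-25],[12,0,-60],[30,30,-80],[60,75,-80]], "turn": [0,0,0,0,0], "fingers": [0,0,0,0,0]}}

```text
clock: 9.07
eef_pos: [557.9, -186.9, 62.7]
tool_rot: [-3.134, -0.011, 0.107]
force: [1.8, -0.1, -0.3]
width: -0.1
```

```bash
python3 shot.py w14
```

```text
t 9.07 tcp [ 557.9 -186.9   62.7] rot [-3.134 -0.011  0.107] F [ 1.8 -0.1 -0.3] station [   2.5 -169.7]
```

View pics/w14.png

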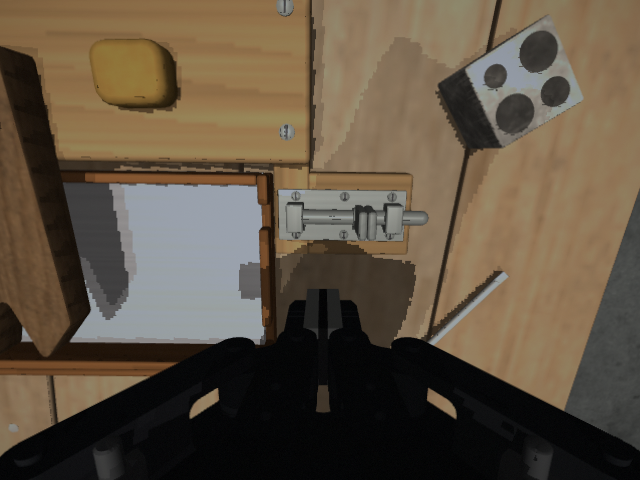

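Call:
{"api": "play_rows", "payload": {"slide": [[15,28,0],[28,56,0],[28,56,20],[28,56,40],[28,56,40]], "turn": [0,0,0,0,0], "fingers": [0,0,0,0,0]}}

```text
clock: 9.75
eef_pos: [594.9, -247.0, 20.3]
tool_rot: [-3.139, -0.012, 0.101]
force: [-0.7, -0.1, 0.2]
width: -0.2
```

```bash
python3 shot.py w15
```

```text
t 9.75 tcp [ 594.9 -247.    20.3] rot [-3.139 -0.012  0.101] F [-0.7 -0.1  0.2] station [  33.4 -233.1]
```

View pics/w15.png

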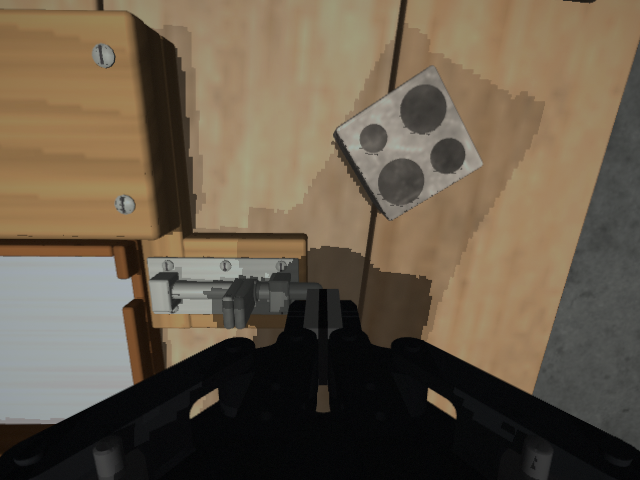

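Call:
{"api": "play_rows", "payload": {"slide": [[-3,0,10],[-3,0,18],[-3,-10,18],[-3,-20,18],[-3,-29,18]], "turn": [0,0,0,0,0], "fingers": [0,0,0,0,0]}}

```text
clock: 10.42
eef_pos: [590.8, -218.7, 4.0]
tool_rot: [-3.141, -0.016, 0.102]
force: [0.2, -1.6, -1.6]
width: 0.3
```

```bash
python3 shot.py w16
```

```text
t 10.43 tcp [ 590.8 -218.7    4. ] rot [-3.141 -0.016  0.102] F [ 0.2 -1.6 -1.6] station [  32.2 -204.6]
```

View pics/w16.png

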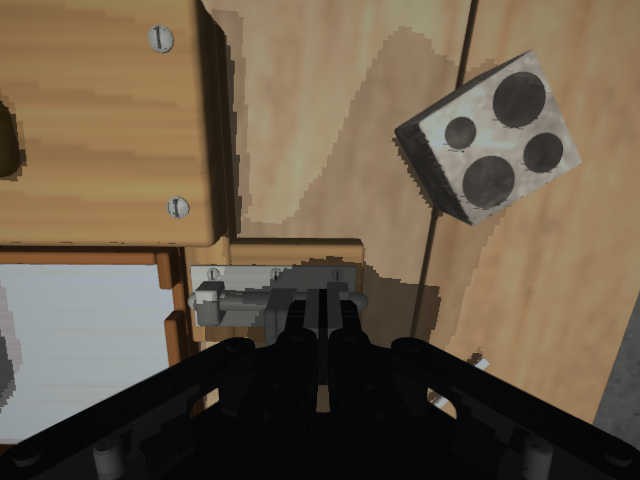

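Call:
{"api": "play_rows", "payload": {"slide": [[-1,-6,0],[-1,-11,0],[-1,-15,0],[-1,-18,0],[-1,-20,0]], "turn": [0,0,0,0,0], "fingers": [0,0,0,0,0]}}

```text
clock: 11.1
eef_pos: [588.9, -202.0, 4.5]
tool_rot: [3.137, -0.018, 0.101]
force: [2.9, -11.7, -2.9]
width: -0.1
```

```bash
python3 shot.py w17
```

```text
t 11.1 tcp [ 588.9 -202.     4.5] rot [ 3.137 -0.018  0.101] F [  2.9 -11.7  -2.9] station [  31.8 -187.8]
```

View pics/w17.png

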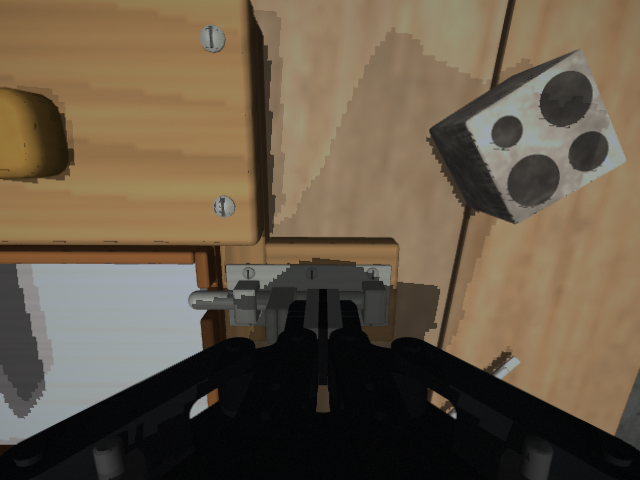

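Call:
{"api": "play_rows", "payload": {"slide": [[0,10,0],[0,14,-30],[-10,14,-80],[-20,14,-130],[-20,14,-130]], "turn": [0,0,0,0,0], "fingers": [0,0,0,0,0]}}

```text
clock: 11.78
eef_pos: [569.5, -218.5, 138.2]
tool_rot: [3.135, -0.024, 0.1]
force: [0.5, 0.2, -0.4]
width: 0.2
```

Call:
{"api": "play_rows", "payload": {"slide": [[-20,-30,-30],[-30,-30,-50],[-30,-30,-50],[-30,-30,-50]], "turn": [0,0,0,0], "fingers": [0,0,0,0]}}

```text
clock: 12.28
eef_pos: [535.3, -191.8, 186.4]
tool_rot: [3.135, -0.023, 0.1]
force: [0.5, -0.4, 0.4]
width: -0.1
```

```bash
python3 shot.py w18
python3 - <<'E'
from st import *
im,d,p=load('w18')
cv2.imwrite('pics/w18z.png',cv2.resize(im[80:300,60:420],None,fx=2.2,fy=2.2,interpolation=cv2.INTER_CUBIC))
E
```

```text
t 12.28 tcp [ 535.3 -191.8  186.4] rot [ 3.135 -0.023  0.1  ] F [ 0.5 -0.4  0.4] station [ -20.5 -172.4]
```

View pics/w18z.png

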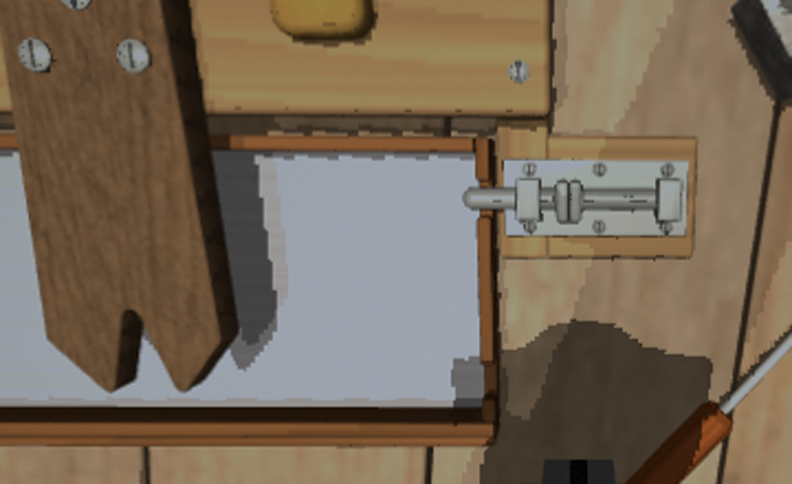

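Run:
```python
from st import *
im,d,p=load('w18')
P=lambda a,h:((plane(p,np.array(a,float).reshape(-1,2)/2.2+[60,80],h)[:,:2]-o)@Rs).round(1)
print('tab',P([568,201],50),'(home -172 before)','lip front',P([[300,445],[494,440]],30),'bridge corner',P([550,117],46))
```

```text
tab [[  29.3 -169.2]] (home -172 before) lip front [[ -79.   -48.7]
 [ -76.7 -135.6]] bridge corner [[  60.7 -162.3]]
```

Run:
```python
from st import *
import numpy as np
for f,r0,r1,cols in (('w3',165,215,range(195,285,6)),('w13',330,380,range(15,110,8)),('w18',255,300,range(170,275,6))):
    im,d,p=load(f)
    # depth-based: last row going down where height ~30
    L=[];
    for c in cols:
        W=bydepth(p,[[c,r] for r in range(r0,r1)],d); h=W[:,2]
        k=np.where((abs(h-30)<4))[0]
        if len(k): L.append([c,r0+k[0],r0+k[-1]])
    L=np.array(L); 
    fr=(plane(p,np.c_[L[:,0],L[:,2]+.5],30)[:,:2]-o)@Rs; bk=(plane(p,np.c_[L[:,0],L[:,1]-.5],30)[:,:2]-o)@Rs
    print(f,'front x',np.median(fr[:,0]).round(2),'back x',np.median(bk[:,0]).round(2),fr[:,0].round(1))
    # bridge front edge by depth
    B=[]
    for c in cols:
        rr=range(20 if f!='w13' else 0,r0-10); h=bydepth(p,[[c,r] for r in rr],d)[:,2]; k=np.where(abs(h-46)<4)[0]
        if len(k): B.append([c,rr[k[-1]]+.5])
    if B: b=(plane(p,np.array(B),46)[:,:2]-o)@Rs; print('  bridge front x',np.median(b[:,0]).round(2))
```

```text
w3 front x 0.25 back x 11.82 [ 0.1  0.2  0.2  0.2  0.3  0.3  0.3  0.3  0.4  0.4  0.4  0.5 -0.6 -0.5
 -0.5]
  bridge front x 61.66
w13 front x -78.21 back x -65.01 [-78.3 -78.3 -78.3 -78.2 -78.2 -78.2 -78.6 -78.2 -78.1 -78.1 -78.1 -78.1]
  bridge front x -38.66
w18 front x -79.25 back x -66.79 [-79.1 -79.1 -79.2 -79.2 -79.2 -79.2 -79.2 -79.2 -79.2 -79.3 -79.3 -79.3
 -79.3 -79.3 -79.3 -79.3 -79.3 -79.3]
  bridge front x 61.18
```

Run:
```python
from st import *
where(); print(ctrl.finish_job())
```

```text
t 12.32 tcp [ 535.2 -191.7  186. ] rot [ 3.135 -0.022  0.1  ] F [-0.5  0.5 -0. ] station [ -20.6 -172.2]
the job is handed in; nothing more can be done
None
```

The filing station is ready and the job is handed in. I pushed the bolt back, hooked the tray out to its stop and pushed the bolt home in the second notch. The fingers stayed shut throughout, so nothing was pinched.

**Last checks**
- **Tray:** the final wrist picture puts the lip's front edge about 79 mm out from where it started (80 mm is the stop). The pull met a hard stop, with the force rising to about 17 N.
- **Bolt:** the rod shows through the tray's right wall, and the push home ended on a hard stop at about 12 N. The tab measures y = -169 mm against -172 mm before I started, within measuring error.
- **Robot:** it hangs clear above the bench with no contact force, and the time was 12.3 s of the 48 s allowed.
- **Other things:** none of the steps went near the wax, file, dapping block or screwdriver. I saw no sign that they moved, but I did not measure them again at the end.

**One check disagreed:** the visible fingertips sit about 34–35 mm higher than the reported TCP. My first attempt at the bolt passed over the tab without touching it. The wrist and scene pictures both showed this offset, so I corrected the heights by it for all later moves.

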